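# Refill the counter case and lower its cover

### The arm

A 6-joint arm with a two-finger parallel gripper is mounted at the origin on a cart in front of the work surface, level with it; the furniture and walls round the work are solid. World frame = base frame: x ahead of the robot, y to its left, z up, the work surface at z = 0. Lengths are in mm, angles in degrees, forces in N, time in s.
With the tool pointing down it reaches from about 300 to 850 mm from the base axis. Payload 4.2 kg.
Tool frame: the origin (TCP) lies between the finger pads; the fingertips stand ahead of it and the grasp point (between the pads) lies 3 mm ahead of it (nose_length is the z of the fingertips in the tool frame, in mm); z points along the fingers, y is the line along which they close (so a half turn about z gives the same grasp; the last joint's range is limited). The gripper opens to 91 mm and grips with 3 to 60 N. Pads are 32 mm wide; open, the fingers measure 118 mm over their backs; the gripper's body (76 mm by 178 mm) begins 60 mm behind the grasp point.
Start: joints at [-75.745, 18.312, 89.639, -0, 72.044, -1.146], TCP at [152.708, -554.366, 235.976] pointing down, gripper open.
Joint ranges: [-177.97, 177.97], [-48.28, 115.42], [12.27, 149.76], [-77.06, 257.06], [2.81, 150.46], [-146.56, 146.56]. Speed limits (degrees/s): [147.25, 147.25, 180, 180, 180, 180].

### API

Orientations are given as [roll, pitch, yaw] about the fixed x, y, z axes, in that order (R = Rz(yaw) Ry(pitch) Rx(roll)).
In Python, from workcell import state, grab_frame, camera_params, job_done, nose_length gives the robot as it stands.
- The arm moves only by the tool step_arm, never from a script. Its argument "plan" is a list that holds one entry, the list of rows, each a list of 5 numbers: the shift along the tool's x, y, z in cm, then the turn about the tool's z in rad, then the opening, from 0 (shut) to 1 (fully open). In form: [[[x, y, z, turn, gripper], ...]]. A call has 1 to 20 rows; each row is the pose to reach, as a shift and turn from the pose commanded when the call began, along the tool's axes at that moment; what a row does not reach only later rows make up. A row lasts 1/8 s, in which the tool goes at most 62.5 mm and 10.7 degrees, less where a joint would pass 70% of its speed; a pose out of reach is approached as far as the arm can. A call with a gripper value outside its range is refused whole. The fingers move at their own pace and stop on an object; "newtons" is the grip in N (left out, the last holds). Time passes only in rows, so rows that repeat a pose let the fingers close. It gives the time, the measured TCP pose, the force, the opening and the grip force at its end, in the units of the state.
- state(): the state, without advancing time (a new reading comes with each control period).
- grab_frame(name): name is "scene" or "top" or "wrist"; returns the picture (400x640x3 uint8, blue, green, red); there is no depth.
- camera_params(name): a dict with "camera_matrix" (3x3 intrinsics, pixels), "k1" (the pictures are not rectified: a ray, as slopes to the right and down, at radius r is drawn at 1 + k1 r^2 times it, then the intrinsics apply), "R" (3x3) and "t" (3): a world point X has camera coordinates R X + t; the wrist camera has in their place "mount" (4x4, takes a point from camera to tool coordinates, whose origin is the TCP and whose axes are the flange's). Camera axes: x right, y down, z forward; pixel columns grow to the right and rows downward; lengths in mm; the calibration is good to about 2 mm. A picture is of the moment at which its call begins: read the wrist's pose just before it. camera_params takes no time and is no camera call.
- job_done(): hands the job in; it is judged then, once.
The state is a dict: "time_s": time; "qpos": joint angles; "qvel": joint speeds; "effort": joint torques, N m; "ee_pos": TCP position; "ee_rot": TCP orientation; "force": force on the tool from outside, world axes, zero at the start; "torque": the same for the moment, N m; "gripper_width": finger opening in mm; "gripper_force": force on a finger pad.
Only numpy, scipy, OpenCV 4.12 (cv2) and the standard library are available. Lean on these libraries where they do the work, as an engineer would, in place of code of your own. Each camera call takes 0.05 s, during which the arm holds its last target. There are 200 camera calls.

### The job

One cookie pack has toppled onto its side. Stand it up on the counter and let go of it, then take it again and set it down upright in the free half of the clear counter case. Then lower the case's cover gently, without letting it drop, until it is fully closed; leave the pack already in the case standing, and the bell, the tape and the upright cookie pack on the counter where they are.

Things in the scene. Friction and masses are not known exactly. Their poses are not given: they have to be found in the camera images.
- pack: Toppled cookie pack: clear bag, two stacks of dark cookies, white label; 66 deep (x) x 95 wide (y) x 85 high (z), soft tie to 93; 0.14 to 0.24 kg, firm. Origin: centre of its underside; z to its top. It lies on its +y side: y down, z and x level, x roughly away from the robot. Flat underside, 56 wide in y: set down up to 0.3 rad off, it rocks upright. Grip across x.
- case: Wooden counter case with clear panels, fixed. Rim 136 x 236 mm, 92 high; foot 146 x 246; inner floor at 12; inside 120 (x) x 220 (y). Origin: underside centre; x to the hinge (away from the robot), y along it. The half at -y holds case_pack; y -25 to +110 is free. Room for a gripper only from straight above, fingers closing along y, pack's 95 mm side along x.
- cover (a joint): Angle of the hinged cover: 0 closed, 1.57 upright, stop 1.8; starts at 1.52 to 1.62. Cover: clear, wood rimmed, 136 x 236 x 20 mm, 0.28 kg, lies on the rim when closed. The stiff hinge (0.12 N m) holds it where left above about 0.9; below that it falls shut unless held. 1 to 3 N at the handle moves it.
- cover_handle (a point): Middle of the cover's black bar handle: round bar 10 mm thick, 90 mm long along case y, a leg at each end, its centre line 34 mm off the cover's top face. With the cover closed it lies 112 mm in front of the hinge line and 54 mm above it; with the cover open it is behind the cover. The bar can turn between gripping fingers.
- cover_hinge (a point): Middle of the hinge line, on the case's back upper edge (68 mm along case x, 93 mm up); the hinge runs along case y.
- case_pack: Cookie pack already standing in the case's -y half, its 66 mm depth along the case's y, 95 wide, 80 high (tie 87). Origin: centre of its underside.
- shelf_pack: Other cookie pack, standing loose on the counter behind the middle, 66 x 99 x 74 mm (tie 81). Origin: centre of its underside. Leave it.
- bell: Counter bell, white dome on a black foot, 74 mm across, 57 high, loose. Origin: centre of its underside. Leave it.
- tape: Roll of tan label tape lying flat, 98 mm across, 25 high, loose. Origin: centre of its underside. Leave it.

How it is judged:
By the outcome, as a careful person would: the job done as asked, in the order asked, and still so for the second after the job is handed in, with the robot touching nothing.
It also fails if it takes over 72 s, if anything falls off the work surface, if the arm or the gripper's body presses on something with over 40 N, if the wrist force passes 120 N, or if a joint passes its speed limit or range.

## Working session

There is one attempt and no reset: what is moved stays moved. The work goes in short steps, Python scripts to look and compute and a tool call to move; the robot and the scene stay as the last step left them, time stands still between calls to the robot, and variables do not carry over. Pictures are saved under pics/ and viewed, at most 10 in all, crops included, and the job is handed in when it is done.

Besides the shell and the picture viewer there is one more tool, called by a JSON object that holds its "method" and its "body", one argument or row to a line. step_arm: Moves the arm, as the interface text tells. Its arguments: {"type":"object","properties":{"plan":{"type":"array","items":{"type":"array","items":{"type":"array","items":{"type":"number"}}}},"newtons":{"type":"number"}},"required":["plan"]}

```bash
mkdir -p pics; ls
python3 - <<'E'
from workcell import *
import cv2
print(state(), nose_length)
for n in("scene","top","wrist"):
    f=grab_frame(n); cv2.imwrite(f"pics/{n}0.png",f); print(n,camera_params(n))
E
```

```text
pics
{'time_s': 0.0, 'qpos': array([-7.57461808e+01,  1.83520735e+01,  8.97071122e+01,  1.19942887e-04,
        7.20409564e+01, -1.14732087e+00]), 'qvel': array([ 0.02076626, -0.01455717,  0.03897768,  0.00245303, -0.04702347,
        0.11230212]), 'effort': array([-1.52289402e-03, -4.12465060e+01, -2.31974548e+01,  7.24281301e-02,
        4.56435978e-02, -1.47277733e-04]), 'ee_pos': array([ 152.58111574, -553.91263486,  235.11110283]), 'ee_rot': array([-1.79899880e+02, -2.11917586e-03,  1.54011011e+01]), 'force': array([ 0.80028955, -0.14150888, -1.34387723]), 'torque': array([-0.034502  ,  0.01964868, -0.03975881]), 'gripper_force': 0.0, 'gripper_width': 91.55048429646847} 22.0
scene {'camera_matrix': array([[449.6699679 ,   0.        , 314.25785745],
       [  0.        , 449.6699679 , 207.14472621],
       [  0.        ,   0.        ,   1.        ]]), 'k1': -0.1212921607836438, 'R': array([[ 0.81737472, -0.57571942, -0.02111199],
       [-0.35328616, -0.47195584, -0.80774165],
       [ 0.45506863,  0.66768618, -0.58915847]]), 't': array([-388.08058514,  265.62335064, 1443.7324654
[... 277 characters left out ...]
77352, -0.02615183, -0.06135217],
       [ 0.06176727, -0.01537134, -0.99797221]]), 't': array([ -35.46371358,  483.81931732, 1326.69601141])}
wrist {'camera_matrix': array([[350.33455108,   0.        , 314.37495373],
       [  0.        , 350.33455108, 199.53075787],
       [  0.        ,   0.        ,   1.        ]]), 'k1': -0.07676698152895184, 'mount': array([[ 8.21427918e-04, -9.70714555e-01, -2.40234424e-01,
         6.92643990e+01],
       [ 9.99999348e-01,  9.87961019e-04, -5.72777021e-04,
        -1.60083658e+00],
       [ 7.93345237e-04, -2.40233797e-01,  9.70714733e-01,
        -1.48198462e+02],
       [ 0.00000000e+00,  0.00000000e+00,  0.00000000e+00,
         1.00000000e+00]])}
```

View pics/scene0.png

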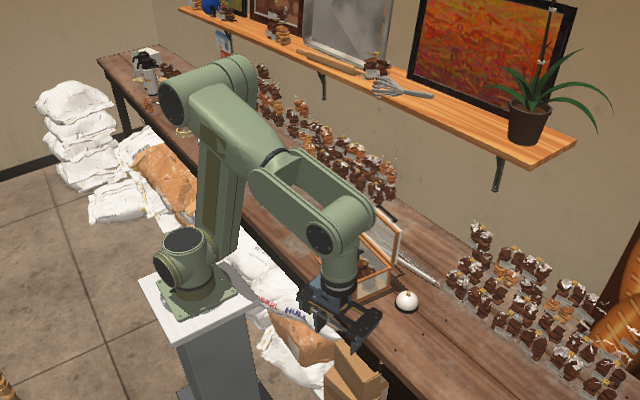

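View pics/top0.png

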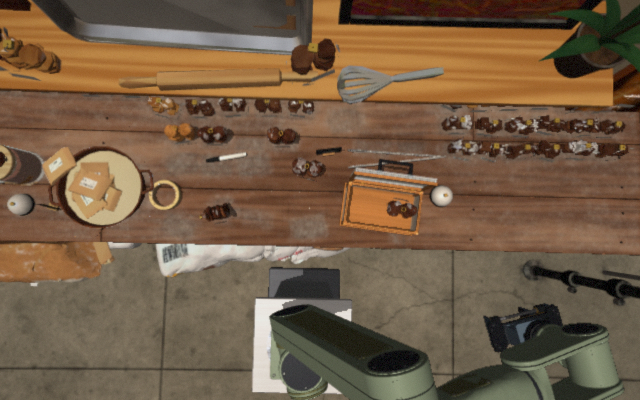

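The top view shows the toppled pack near (218,212), the open case near (382,207) with case_pack on its right, the bell at (441,196), the tape at (165,195) and shelf_pack at (308,168). Next I'll set up helpers and view an enlarged crop.

```bash
cat > h.py <<'E'
import numpy as np, cv2
from workcell import *
from scipy.spatial.transform import Rotation as Ro
def cam(n,s=None):
    p=camera_params(n)
    if n!="wrist": return p,p["R"],p["t"]
    s=s or state(); W=np.eye(4)
    W[:3,:3]=Ro.from_euler('xyz',s["ee_rot"],degrees=True).as_matrix(); W[:3,3]=s["ee_pos"]
    M=np.linalg.inv(W@p["mount"]); return p,M[:3,:3],M[:3,3]
def ray(n,uv,s=None):
    p,R,t=cam(n,s); K=p["camera_matrix"]
    d=np.linalg.inv(K)@[uv[0],uv[1],1]; q=d[:2].copy()
    for _ in range(20): q=d[:2]/(1+p["k1"]*(q@q))
    return -R.T@t, R.T@np.array([*q,1.])
def onz(n,uv,z,s=None):
    o,d=ray(n,uv,s); return (o+d*(z-o[2])/d[2]).round(1)
def px(n,X,s=None):
    p,R,t=cam(n,s); c=R@np.array(X,float)+t; q=c[:2]/c[2]; q=q*(1+p["k1"]*(q@q))
    return (p["camera_matrix"]@[*q,1])[:2].round(1)
def tool(P,s=None):
    s=s or state(); R=Ro.from_euler('xyz',s["ee_rot"],degrees=True).as_matrix()
    return (R.T@(np.array(P)-s["ee_pos"])/10).round(2)
E
python3 - <<'E'
from h import *
f=cv2.imread("pics/top0.png")
a=cv2.resize(f[150:240,140:270],None,fx=5.5,fy=5.5,interpolation=cv2.INTER_CUBIC)[:290,:790]
a=cv2.resize(f[185:235,190:245],(330,300),interpolation=cv2.INTER_CUBIC)
b=cv2.resize(f[150:242,325:465],(790,519),interpolation=cv2.INTER_CUBIC)
c=np.zeros((600,800,3),np.uint8); b=cv2.resize(f[150:240,330:430],(470,423),interpolation=cv2.INTER_CUBIC)
c[:300,:330]=a; c[:423,330:]=b; cv2.imwrite("pics/crop1.png",c)
print("pack",onz("top",(218,212),40),"shelf",onz("top",(308,168),70),"tape",onz("top",(165,195),20),"bell",onz("top",(441,196),57))
print("case front L/R",onz("top",(341,231),92),onz("top",(419,235),92),"back",onz("top",(347,181),92),onz("top",(437,186),92))
E
```

```text
pack [427.2 280.9  40. ] shelf [574.1  -5.6  70. ] tape [478.9 459.4  20. ] bell [ 496.7 -435.9   57. ]
case front L/R [ 376.9 -113.2   92. ] [ 370.7 -356.3   92. ] back [ 533.5 -128.8   92. ] [ 525.3 -411.5   92. ]
```

View pics/crop1.png

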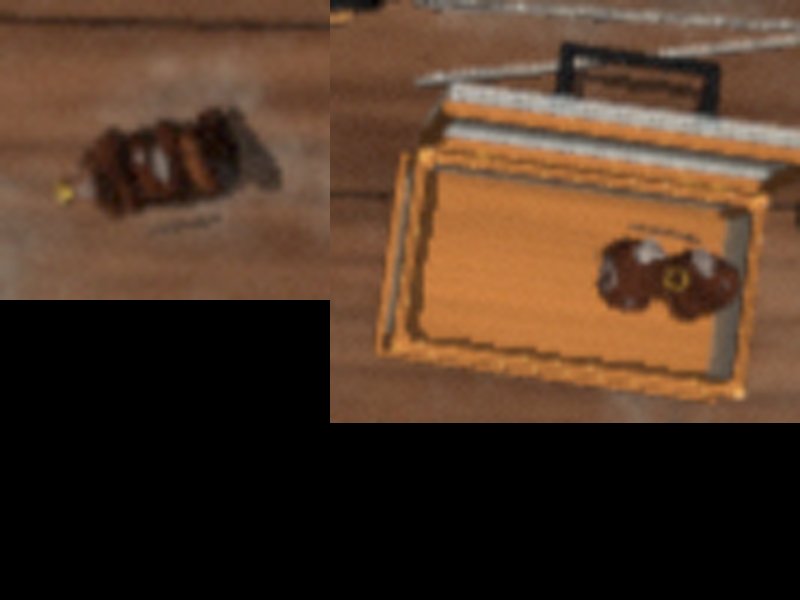

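The crop shows the pack lying with its tie to the left (world +y, about 14° rotated), two stacks of cookies and a label. The case rim runs from about (405,352) to (742,397) in the crop, with case_pack in its right half and the handle behind the cover. I'll go above the toppled pack.

{"method": "step_arm", "body": {
  "plan": [
    [[10,-8,-2,-0.3,1],[20,-15,-4,-0.5,1],[25.8,-19.2,-4,-0.7,1],[25.8,-19.2,-4,-0.7,1],[25.8,-19.2,-4,-0.7,1],[48.7,-73.2,0,-1.546,1],[48.7,-73.2,0,-1.546,1],[48.7,-73.2,0,-1.546,1],[48.7,-73.2,0,-1.546,1],[48.7,-73.2,0,-1.546,1],[48.7,-73.2,0,-1.546,1],[48.7,-73.2,0,-1.546,1],[48.7,-73.2,0,-1.546,1],[48.7,-73.2,0,-1.546,1],[48.7,-73.2,0,-1.546,1],[48.7,-73.2,0,-1.546,1]]
  ],
  "newtons": 5
}}

```text
time_s: 2.15
ee_pos: [427.7, 282.7, 235.0]
ee_rot: [-179.9, 0.0, 104.2]
force: [0.2, -0.2, 0.1]
gripper_width: 91.1
gripper_force: 0.0
```

Run:
```python
from h import *
s=state(); f=grab_frame("wrist"); np.save("s1.npy",s,allow_pickle=True); cv2.imwrite("pics/w1.png",f)
print(s["time_s"],s["ee_pos"],s["ee_rot"])
t=grab_frame("top"); cv2.imwrite("pics/top1.png",t)
```

```text
2.15 [427.66475832 282.73911383 234.99138924] [-1.79930839e+02  1.46043861e-02  1.04176316e+02]
```

View pics/w1.png

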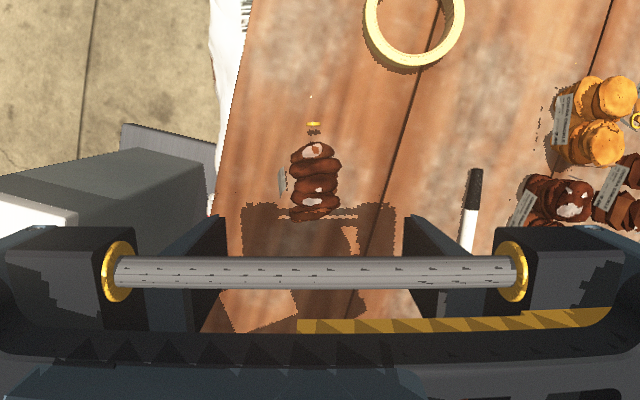

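The wrist view shows the toppled pack's upper stack at columns 290–342, rows 140–220. The tie is at (313,125), the label at (283,180), and the axis is almost vertical in the picture, so the yaw is right.

Run:
```python
from h import *
s=np.load("s1.npy",allow_pickle=True).item()
for uv,z in (((313,125),47),((313,145),75),((290,160),70),((342,165),70),((316,218),70),((316,218),50)):
    P=onz("wrist",uv,z,s); print(uv,P,tool(P,s),px("top",P))
f=cv2.imread("pics/top1.png"); h=cv2.cvtColor(f[185:235,190:245],cv2.COLOR_BGR2HSV)
m=((h[...,2]<70)).astype(np.uint8); n,l,st,c=cv2.connectedComponentsWithStats(m); print(st,c+[190,185])
```

```text
(313, 125) [413.8 339.4  47. ] [ 5.84  0.07 18.8 ] [199.  215.7]
(313, 145) [417.9 323.6  75. ] [ 4.2   0.07 16.  ] [201.8 214.4]
(290, 160) [401.3 305.1  70. ] [ 2.82 -1.99 16.5 ] [207.9 219.8]
(342, 165) [447.7 312.2  70. ] [ 2.37  2.68 16.5 ] [206.2 205. ]
(316, 218) [437.3 258.3  70. ] [-2.6   0.36 16.5 ] [223.3 208.8]
(316, 218) [438.8 252.4  50. ] [-3.21  0.36 18.5 ] [226.4 208.5]
[[   0    0   55   50 1223]
 [   0    0   55   50 1347]
 [  15    0    8    4   15]
 [  33    0   22   11  162]
 [  41   13    1    3    3]] [[217.55519215 210.        ]
 [214.49888641 211.79806978]
 [207.2        187.13333333]
 [234.25308642 188.88271605]
 [231.         199.        ]]
```

{"method": "step_arm", "body": {
  "plan": [
    [[3.2,0.2,6,0,1],[3.2,0.2,12,0,1],[3.2,0.2,16.5,0,1],[3.2,0.2,18.5,0,1],[3.2,0.2,18.5,0,1],[3.2,0.2,18.5,0,0.5],[3.2,0.2,18.5,0,0.5],[3.2,0.2,18.5,0,0.5],[3.2,0.2,18.5,0,0.5],[3.2,0.2,18.5,0,0.5],[3.2,0.2,18.5,0,0.5]]
  ],
  "newtons": 5
}}

```text
time_s: 3.62
ee_pos: [422.0, 312.7, 51.6]
ee_rot: [180.0, -0.0, 104.0]
force: [-3.2, 0.8, 5.1]
gripper_width: 64.3
gripper_force: 5.0
```

{"method": "step_arm", "body": {
  "plan": [
    [[0,0,-1,0,0.5],[0,0,-2.5,0,0.5],[0,0,-4,0,0.5],[0,0,-6,0,0.5],[0,0,-8,0,0.5],[0,0,-10,0,0.5],[0,0,-10,0,0.5],[0,0,-10,0,0.5]]
  ]
}}

```text
time_s: 4.62
ee_pos: [421.6, 311.9, 150.6]
ee_rot: [-180.0, 0.0, 104.0]
force: [-0.6, 1.4, -3.1]
gripper_width: 64.6
gripper_force: 5.0
```

Run:
```python
from h import *
s=state(); f=grab_frame("wrist"); g=grab_frame("scene"); t=grab_frame("top"); print(s["time_s"],s["ee_pos"],s["force"])
P=s["ee_pos"]; a,b=px("scene",P,s).astype(int); print(a,b); u,v=px("top",P).astype(int)
c=np.zeros((600,800,3),np.uint8); c[:300,:480]=cv2.resize(f,(480,300))
c[:300,490:790]=cv2.resize(g[max(0,b-50):b+50,a-50:a+50],(300,300)); c[300:,:300]=cv2.resize(t[v-30:v+30,u-30:u+30],(300,300)); cv2.imwrite("pics/lift.png",c)
```

```text
4.625 [421.64995986 311.91088083 150.60617008] [-0.63932148  1.43987117 -3.12200392]
256 168
```

View pics/lift.png

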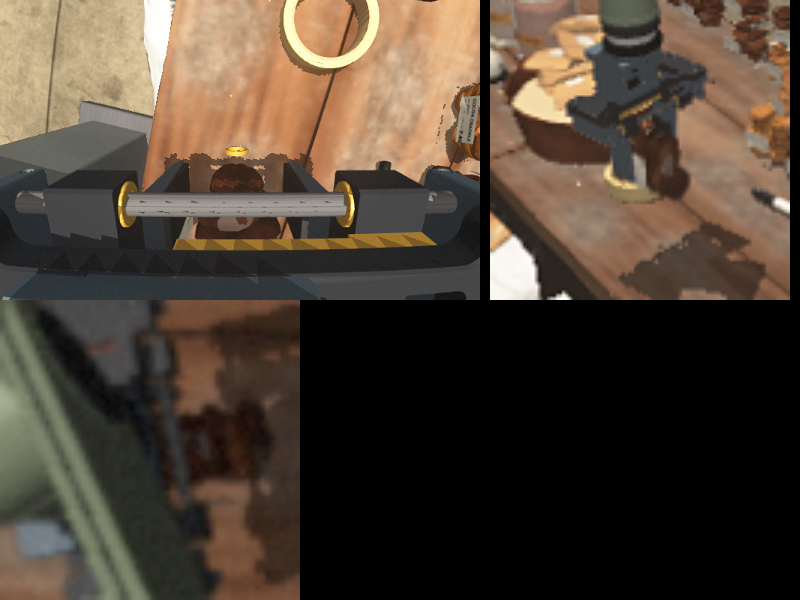

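The wrist part shows the tie at about (315,200) in full-frame pixels. The scene part shows the pack hanging tilted, so it has only partly swung. I'll compute the tilt from the tie's ray.

```bash
cat >> h.py <<'E'
def tilt(uv,s,r):
    o,d=ray("wrist",uv,s); R=Ro.from_euler('xyz',s["ee_rot"],degrees=True).as_matrix()
    g=s["ee_pos"]+R@[0,0,3]; n=R[:,1]; o=R.T@(o-g); d=R.T@d; o[1]=d[1]=0
    a,b,c=d@d,2*o@d,o@o-r*r; D=b*b-4*a*c
    return [ (lambda p:(round(np.degrees(np.arctan2(-p[2],p[0])),1),p.round(1)))(o+d*(-b+k*np.sqrt(max(D,0)))/2/a) for k in(1,-1)], D
E
python3 - <<'E'
from h import *
s=state(); f=cv2.cvtColor(grab_frame("wrist"),cv2.COLOR_BGR2HSV)
m=cv2.inRange(f,(20,120,120),(35,255,255)); m[:, :270]=0; m[:,370:]=0; m[225:]=0; m[:150]=0
ys,xs=np.nonzero(m); uv=(xs.mean(),ys.mean()); print(uv,len(xs))
for r in(22,26,30): print(r,tilt(uv,s,r))
E
```

```text
(np.float64(314.9958158995816), np.float64(201.84518828451883)) 239
22 ([(np.float64(-14.2), array([28.7,  0. ,  7.3])), (np.float64(-14.2), array([28.7,  0. ,  7.3]))], np.float64(-1575.9056320124655))
26 ([(np.float64(-14.2), array([28.7,  0. ,  7.3])), (np.float64(-14.2), array([28.7,  0. ,  7.3]))], np.float64(-807.8718941129628))
30 ([(np.float64(-23.2), array([27.6,  0. , 11.8])), (np.float64(-5.2), array([29.9,  0. ,  2.7]))], np.float64(88.16746676978073))
```

The tie is still level with the grasp, so the pack has not pivoted. I'll lower it near the counter and ease the grip to 3 N so the weight can turn it.

{"method": "step_arm", "body": {
  "plan": [
    [[0,0,3,0,0.5],[0,0,5.5,0,0.5],[0,0,5.5,0,0.5],[0,0,4.5,0,0.5],[0,0,5.5,0,0.5],[0,0,5.5,0,0.5]]
  ],
  "newtons": 3
}}

```text
time_s: 5.58
ee_pos: [421.8, 312.0, 95.9]
ee_rot: [-180.0, 0.0, 104.0]
force: [-0.5, -1.1, -2.2]
gripper_width: 64.5
gripper_force: 3.0
```

```bash
cat > tie.py <<'E'
from h import *
s=state(); F=grab_frame("wrist"); f=cv2.cvtColor(F,cv2.COLOR_BGR2HSV); cv2.imwrite("pics/tie.png",F)
m=cv2.inRange(f,(20,120,120),(35,255,255)); m[:, :270]=0; m[:,370:]=0; m[230:]=0; m[:130]=0
n,l,st,c=cv2.connectedComponentsWithStats(m); print(s["time_s"],s["ee_pos"],s["force"].round(1))
for i in range(1,n):
    if st[i,4]>15: print(st[i],c[i],[tilt(c[i],s,r)[0] for r in (24,29)])
E
python3 tie.py
```

```text
5.575 [421.76682038 312.01519684  95.87171259] [-0.5 -1.1 -2.2]
[302 192  24   8 121] [313.94214876 195.58677686] [[(np.float64(-13.2), array([31.7,  0. ,  7.4])), (np.float64(-13.2), array([31.7,  0. ,  7.4]))], [(np.float64(-13.2), array([31.7,  0. ,  7.4])), (np.float64(-13.2), array([31.7,  0. ,  7.4]))]]
[298 198  15  14  81] [305.51851852 206.65432099] [[(np.float64(-15.0), array([26.4,  0. ,  7.1])), (np.float64(-15.0), array([26.4,  0. ,  7.1]))], [(np.float64(-34.2), array([24. ,  0. , 16.3])), (np.float64(4.2), array([28.9,  0. , -2.1]))]]
[314 199  17  13  89] [321.33707865 207.01123596] [[(np.float64(-15.1), array([26.3,  0. ,  7.1])), (np.float64(-15.1), array([26.3,  0. ,  7.1]))], [(np.float64(-35.2), array([23.7,  0. , 16.7])), (np.float64(5.1), array([28.9,  0. , -2.6]))]]
```

{"method": "step_arm", "body": {
  "plan": [
    [[0,0,-2.5,0,0.5],[0,0,0,0,0.5],[0,0,-2.5,0,0.5],[0,0,0,0,0.5],[0,0,-2.5,0,0.5],[0,0,0,0,0.5],[0,0,0,0,0.5]]
  ],
  "newtons": 3
}}

```text
time_s: 6.5
ee_pos: [420.8, 311.4, 94.8]
ee_rot: [-179.8, 0.1, 104.0]
force: [0.2, -0.8, -1.6]
gripper_width: 64.3
gripper_force: 3.0
```

```bash
python3 tie.py
python3 - <<'E'
from h import *
w=cv2.imread("pics/tie.png"); g=grab_frame("scene"); a,b=px("scene",state()["ee_pos"]).astype(int)
c=np.zeros((400,800,3),np.uint8); c[:,:400]=cv2.resize(w[120:320,220:420],(400,400)); c[:,400:]=cv2.resize(g[b-40:b+60,a-50:a+50],(400,400),interpolation=cv2.INTER_CUBIC); cv2.imwrite("pics/shake.png",c)
E
```

```text
6.5 [420.83055617 311.35413587  94.81645337] [ 0.2 -0.8 -1.6]
[294 201  34  28 361] [310.25761773 214.08033241] [[(np.float64(-21.3), array([22.4,  0. ,  8.7])), (np.float64(-11.1), array([23.6,  0. ,  4.6]))], [(np.float64(-50.7), array([18.4,  0. , 22.4])), (np.float64(18.3), array([27.5,  0. , -9.1]))]]
```

View pics/shake.png

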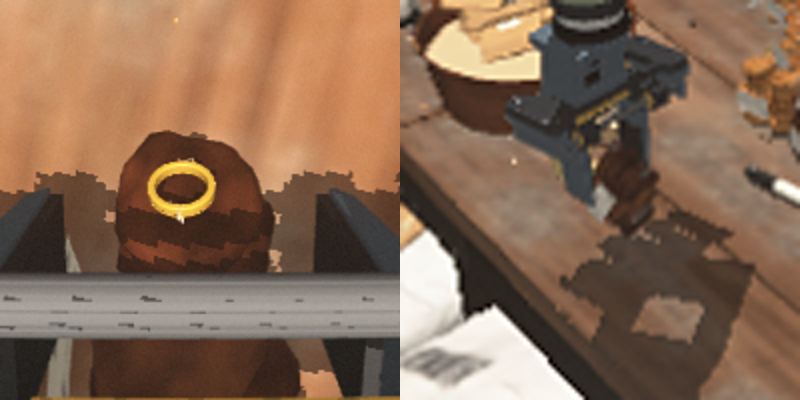

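The ring now shows as an open ellipse at about (310,214), and the scene crop shows the pack tilted roughly 40–50°. Shaking is pivoting it, so I'll shake it more.

{"method": "step_arm", "body": {
  "plan": [
    [[0,0,-3,0,0.5],[0,0,0,0,0.5],[0,0,-3,0,0.5],[0,0,0,0,0.5],[0,0,-3,0,0.5],[0,0,0,0,0.5],[0,0,-3,0,0.5],[0,0,0,0,0.5],[0,0,-3,0,0.5],[0,0,0,0,0.5],[0,0,0,0,0.5]]
  ],
  "newtons": 3
}}

```text
time_s: 7.98
ee_pos: [421.6, 311.8, 95.7]
ee_rot: [-179.9, 0.1, 104.0]
force: [-0.1, -0.5, -1.7]
gripper_width: 63.8
gripper_force: 2.9
```

```bash
python3 tie.py
```

```text
7.975 [421.64783981 311.7820775   95.65498766] [-0.1 -0.5 -1.7]
```

Run:
```python
from h import *
s=state(); R=Ro.from_euler('xyz',s["ee_rot"],degrees=True).as_matrix()
for a in (40,60,75,90,105): 
    t=np.radians(a); print(a,[px("wrist",s["ee_pos"]+R@[r*np.cos(t),0,3-r*np.sin(t)],s) for r in(22,28)])
w=cv2.imread("pics/tie.png"); g=grab_frame("scene"); a,b=px("scene",s["ee_pos"]).astype(int)
c=np.zeros((400,800,3),np.uint8); c[:,:400]=cv2.resize(w[120:320,220:420],(400,400)); c[:,400:]=cv2.resize(g[b-40:b+60,a-50:a+50],(400,400),interpolation=cv2.INTER_CUBIC); cv2.imwrite("pics/shake2.png",c)
```

```text
40 [array([309.6, 242.2]), array([309.4, 234.8])]
60 [array([309.4, 260. ]), array([309.2, 258.3])]
75 [array([309.4, 274.3]), array([309.2, 277.3])]
90 [array([309.4, 287.9]), array([309.2, 295.3])]
105 [array([309.5, 299.4]), array([309.3, 310.3])]
```

View pics/shake2.png

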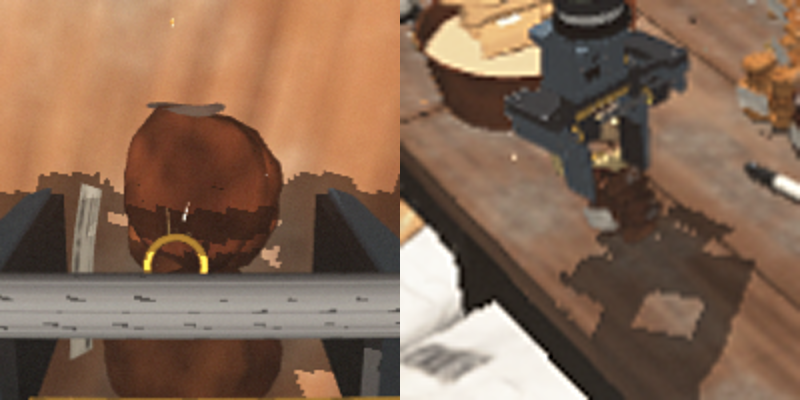

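The ring is now round at about row 252, half behind the bar, so the tilt is about 60°. I'll shake a bit more, then touch down and drag toward the pack's underside to finish the rotation.

{"method": "step_arm", "body": {
  "plan": [
    [[0,0,-3,0,0.5],[0,0,0,0,0.5],[0,0,-3,0,0.5],[0,0,0,0,0.5],[0,0,-3,0,0.5],[0,0,0,0,0.5],[0,0,-3,0,0.5],[0,0,0,0,0.5],[0,0,0,0,0.5],[0,0,1,0,0.5],[0,0,1.8,0,0.5],[0,0,1.8,0,0.5]]
  ],
  "newtons": 3
}}

```text
time_s: 9.57
ee_pos: [446.4, 325.1, 96.4]
ee_rot: [176.1, -1.0, 104.3]
force: [19.9, 0.9, 53.8]
gripper_width: 91.0
gripper_force: 27.4
```

```bash
sed -i 's/m\[230:\]=0/m[292:]=0/;s/m\[:130\]=0/m[:180]=0/' tie.py; python3 tie.py
```

```text
9.575 [446.38718524 325.1203288   96.38418142] [19.9  0.9 53.8]
```

Run:
```python
from h import *
s=state(); print(s["force"],s["gripper_width"],s["ee_pos"],s["qpos"])
w=cv2.imread("pics/tie.png"); g=grab_frame("scene"); t=grab_frame("top"); a,b=px("scene",s["ee_pos"]).astype(int); u,v=px("top",s["ee_pos"]).astype(int)
c=np.zeros((600,800,3),np.uint8); c[:300,:480]=cv2.resize(w,(480,300)); c[:300,490:790]=cv2.resize(g[b-40:b+60,a-50:a+50],(300,300),interpolation=cv2.INTER_CUBIC)
c[300:,:400]=cv2.resize(t[v-30:v+30,u-40:u+40],(400,300),interpolation=cv2.INTER_CUBIC); cv2.imwrite("pics/odd.png",c)
```

```text
[19.76576381  1.74438749 53.98879444] 91.1740374896525 [446.39930923 325.06248547  96.37623328] [ 35.11268368  21.87631586 106.79030426  -0.58471294  47.35263552
  21.24135124]
```

View pics/odd.png

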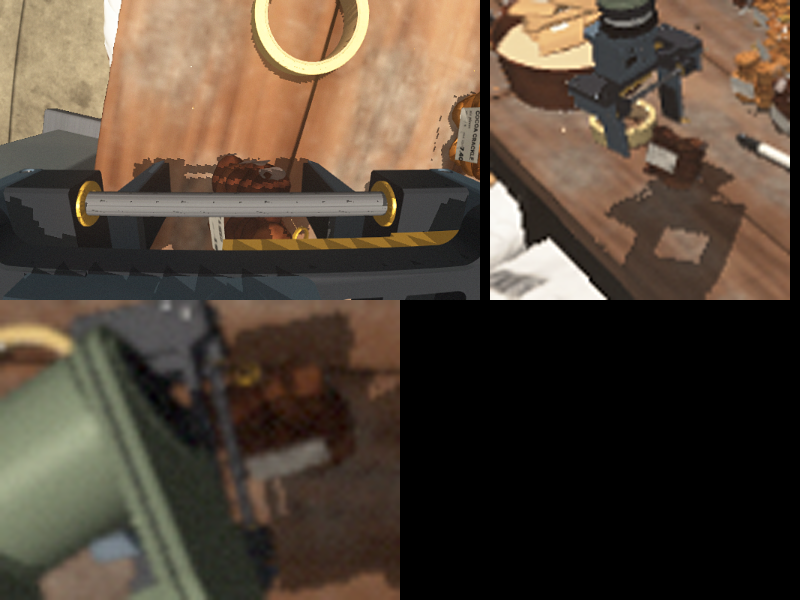

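The pack slipped out, fell, and a finger came down on it. I'll lift off straight up, open, and look again.

{"method": "step_arm", "body": {
  "plan": [
    [[0,0,-3,0,1],[0,0,-8,0,1],[0,0,-13,0,1],[-4,0,-18,0,1],[-9,0,-18,0,1],[-9,0,-18,0,1],[-9,0,-18,0,1]]
  ],
  "newtons": 5
}}

```text
time_s: 10.6
ee_pos: [443.6, 225.2, 258.5]
ee_rot: [180.0, -0.0, 103.9]
force: [0.4, 1.2, 0.0]
gripper_width: 91.3
gripper_force: 0.0
```

Run:
```python
from h import *
s=state(); w=grab_frame("wrist"); np.save("s2.npy",s,allow_pickle=True); cv2.imwrite("pics/w2.png",w[:300]); print(s["time_s"],s["ee_pos"],s["ee_rot"],s["force"])
g=grab_frame("scene");cv2.imwrite("pics/sc2.png",g);cv2.imwrite("pics/top2.png",grab_frame("top"))
c=np.zeros((600,800,3),np.uint8); c[:360,:480]=cv2.resize(w[:240],(480,180*2))[:, :480]
c[:360]=cv2.resize(w[:240,60:593],(800,360))
u,v=px("scene",[430,310,40]).astype(int); c[360:,:300]=cv2.resize(g[v-40:v+40,u-50:u+50],(300,240),interpolation=cv2.INTER_CUBIC); print(u,v)
cv2.imwrite("pics/look2.png",c)
```

```text
10.6 [443.64285816 225.17891713 258.48635585] [ 1.79963195e+02 -4.55309453e-02  1.03944385e+02] [0.39224271 1.17581134 0.02906237]
261 191
```

View pics/look2.png

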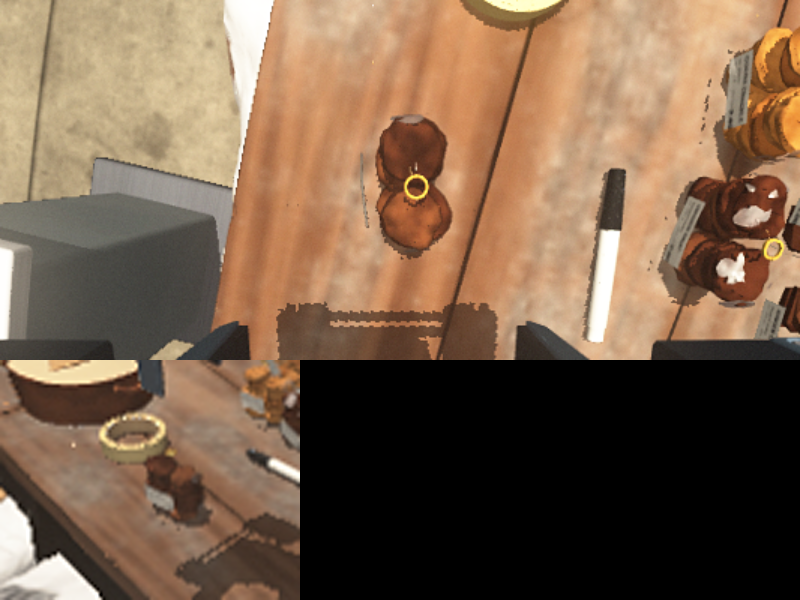

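The pack now stands upright on the counter and has been let go. The crop shows its ring at (416,186) and the stack centres at about (411,147) and (415,220). I'll compute its pose and measure the case from the earlier top picture.

Run:
```python
from h import *
s=np.load("s2.npy",allow_pickle=True).item()
full=lambda u,v:(60+u*533/800,v*2/3)
r=onz("wrist",full(416,186),90,s); a=onz("wrist",full(413,147),85,s); b=onz("wrist",full(415,222),85,s)
print(r,a,b,tool(r,s),tool((a+b)/2,s),"pack y dir deg",np.degrees(np.arctan2(*(a-b)[1::-1])))
f=cv2.cvtColor(cv2.imread("pics/top2.png"),cv2.COLOR_BGR2HSV)
# case wood: floor and rim
m=cv2.inRange(f,(8,110,110),(20,255,255)); m[:172]=0;m[245:]=0;m[:,:330]=0;m[:,445:]=0
m=cv2.morphologyEx(m,cv2.MORPH_OPEN,np.ones((2,2)))
n,l,st,c=cv2.connectedComponentsWithStats(m); print([x for x in st if x[4]>60])
# front rim bottom edge per column; floor edges
for u in range(346,420,12):
    col=np.nonzero(m[:,u])[0]; print(u,col.min(),col.max(),onz("top",(u,col.max()),92))
# from crop: inner floor corners
k=lambda u,v:(330+(u-330)/4.7,150+v/4.7)
for p in ((432,170),(416,340),(724,205)): print("floor",p,onz("top",k(*p),12))
for p in ((405,352),(742,397),(768,200),(428,152)): print("rim",p,onz("top",k(*p),92))
for p in ((567,55),(718,72)): print("handle?",p,onz("top",k(*p),205))
```

```text
[450.8 288.8  90. ] [443.6 310.3  85. ] [456.  267.7  85. ] [ 5.99  2.22 16.85] [ 6.03  2.12 17.35] pack y dir deg 106.22921168238798
[array([     0,      0,    640,    400, 250451], dtype=int32), array([355, 173,  91,  14, 304], dtype=int32), array([ 331,  180,  115,   66, 5221], dtype=int32)]
346 183 240 [ 349.4 -129.3   92. ]
358 173 245 [ 334.9 -166.9   92. ]
370 174 245 [ 335.9 -204.2   92. ]
382 176 245 [ 336.8 -241.5   92. ]
394 178 245 [ 337.8 -278.8   92. ]
406 179 245 [ 338.7 -316.1   92. ]
418 181 245 [ 339.7 -353.4   92. ]
floor (432, 170) [ 525.  -152.8   12. ]
floor (416, 340) [ 404.5 -143.8   12. ]
floor (724, 205) [ 505.6 -360.4   12. ]
rim (405, 352) [ 396.2 -128.3   92. ]
rim (742, 397) [ 372.2 -352.1   92. ]
rim (768, 200) [ 503.5 -368.4   92. ]
rim (428, 152) [ 529.6 -141.    92. ]
handle? (567, 55) [ 579.8 -212.2  205. ]
handle? (718, 72) [ 571.8 -304.4  205. ]
```

{"method": "step_arm", "body": {
  "plan": [
    [[6,2.15,5,-0.04,1],[6,2.15,10,-0.04,1],[6,2.15,15,-0.04,1],[6,2.15,18,-0.04,1],[6,2.15,19.7,-0.04,1],[6,2.15,19.7,-0.04,1],[6,2.15,19.7,-0.04,0.5],[6,2.15,19.7,-0.04,0.5],[6,2.15,19.7,-0.04,0.5],[6,2.15,19.7,-0.04,0.5],[6,2.15,19.7,-0.04,0.5],[6,2.15,19.7,-0.04,0.5]]
  ],
  "newtons": 18
}}

```text
time_s: 12.25
ee_pos: [450.0, 288.4, 61.6]
ee_rot: [180.0, -0.0, 106.3]
force: [-2.9, -0.2, 6.1]
gripper_width: 64.9
gripper_force: 18.0
```

{"method": "step_arm", "body": {
  "plan": [
    [[0,0,-4,0,0.5],[0,0,-9,0,0.5],[0,0,-14,0,0.5],[-5,-1.4,-17,-0.1,0.5],[-10.5,-3,-17,-0.28,0.5],[-16,-4.5,-17,-0.45,0.5],[-21,-6,-17,-0.62,0.5],[-26.5,-7.5,-17,-0.8,0.5],[-32,-9,-17,-0.97,0.5],[-37,-10.5,-17,-1.1,0.5],[-42,-12,-17,-1.178,0.5],[-46,-13,-17,-1.178,0.5],[-47.6,-13.4,-17,-1.178,0.5],[-47.6,-13.4,-17,-1.178,0.5],[-47.6,-13.4,-17,-1.178,0.5]]
  ]
}}

```text
time_s: 14.12
ee_pos: [454.7, -204.9, 230.8]
ee_rot: [180.0, -0.0, 173.8]
force: [-0.7, 0.1, -2.5]
gripper_width: 64.4
gripper_force: 17.9
```

Run:
```python
from h import *
s=state(); w=grab_frame("wrist"); np.save("s3.npy",s,allow_pickle=True); cv2.imwrite("pics/w3.png",w); print(s["time_s"],s["ee_pos"],s["ee_rot"],s["gripper_width"])
cv2.imwrite("pics/top3.png",grab_frame("top")); cv2.imwrite("pics/sc3.png",grab_frame("scene"))
```

```text
14.125 [ 454.72587797 -204.89102802  230.75608433] [ 1.79952662e+02 -3.48109050e-02  1.73821713e+02] 64.42119992383168
```

View pics/w3.png

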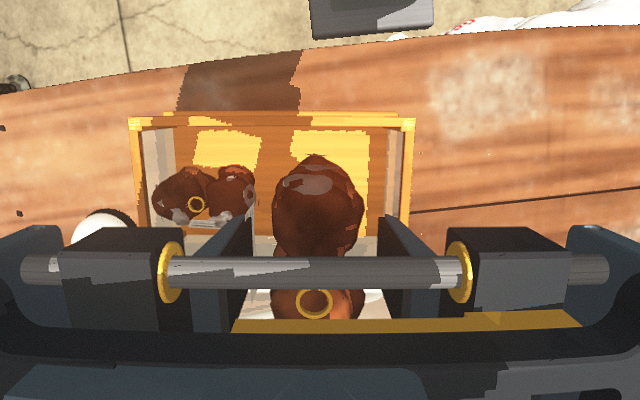

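The wrist picture shows the front rim running level from about (130,118) to (415,119), so the yaw matches the case. Case_pack's ring is at (196,204), and the held pack hangs upright with its ring at (315,302).

Run:
```python
from h import *
s=np.load("s3.npy",allow_pickle=True).item()
for p,z in (((130,118),92),((415,119),92),((411,200),92),((137,200),92),((196,204),97),((250,190),60),((255,205),85),((315,302),None)):
    if z is None: continue
    P=onz("wrist",p,z,s); print(p,P,tool(P,s))
w=cv2.imread("pics/w3.png")
for v in (150,180,205): print(v,[tuple(w[v,u]) for u in range(380,420,4)])
for u in (200,300,350): print(u,[tuple(w[v,u]) for v in range(108,136,3)])
for v in(60,): print([px("wrist",s["ee_pos"]+Ro.from_euler('xyz',s["ee_rot"],degrees=True).as_matrix()@[0,0,k],s) for k in (-33,-28)])
```

```text
(130, 118) [ 375.3 -345.5   92. ] [  6.37 -14.85  13.87]
(415, 119) [ 401.9 -114.9   92. ] [ 6.21  8.37 13.89]
(411, 200) [ 468.9 -121.3   92. ] [-0.52  8.45 13.88]
(137, 200) [ 443.8 -354.7   92. ] [ -0.53 -15.02  13.86]
(196, 204) [ 451.7 -301.8   97. ] [-0.75 -9.68 13.37]
(250, 190) [ 452.  -262.4   60. ] [-0.36 -5.76 17.07]
(255, 205) [ 460.8 -254.8   85. ] [-1.15 -4.91 14.57]
150 [(np.uint8(54), np.uint8(112), np.uint8(192)), (np.uint8(60), np.uint8(120), np.uint8(197)), (np.uint8(106), np.uint8(138), np.uint8(179)), (np.uint8(127), np.uint8(177), np.uint8(230)), (np.uint8(121), np.uint8(159), np.uint8(207)), (np.uint8(123), np.uint8(154), np.uint8(197)), (np.uint8(67), np.uint8(140), np.uint8(226)), (np.uint8(101), np.uint8(209), np.uint8(254)), (np.uint8(112), np.uint8(218), np.uint8(255)), (np.uint8(107), np.uint8(161), np.uint8(230))]
180 [(np.uint8(55), np.uint8(116), np.uint8(195)), (np.uint8(68), np.uint8(120), np.uint8(198)), (np.uint8(124), np.uint8(177), np.uint8(232)), (np.uint8(124), np.uint8(176), np.uint8(229)), (np.uint8(121), np.uint8(148), np.uint8(189)), (np.ui
[... 1446 characters left out ...]
.uint8(55), np.uint8(111), np.uint8(190)), (np.uint8(60), np.uint8(118), np.uint8(204)), (np.uint8(113), np.uint8(230), np.uint8(255)), (np.uint8(108), np.uint8(223), np.uint8(255))]
350 [(np.uint8(92), np.uint8(141), np.uint8(221)), (np.uint8(81), np.uint8(156), np.uint8(238)), (np.uint8(109), np.uint8(223), np.uint8(255)), (np.uint8(104), np.uint8(214), np.uint8(255)), (np.uint8(109), np.uint8(226), np.uint8(255)), (np.uint8(107), np.uint8(223), np.uint8(255)), (np.uint8(67), np.uint8(143), np.uint8(235)), (np.uint8(58), np.uint8(123), np.uint8(207)), (np.uint8(115), np.uint8(232), np.uint8(255)), (np.uint8(106), np.uint8(217), np.uint8(255))]
[array([307.9, 298.9]), array([308.1, 292.2])]
```

{"method": "step_arm", "body": {
  "plan": [
    [[-0.5,1,2,0,0.5],[-0.5,1,5,0,0.5],[-0.5,1,8,0,0.5],[-0.5,1,10.5,0,0.5],[-0.5,1,12.5,0,0.5],[-0.5,1,14,0,0.5],[-0.5,1,15,0,0.5],[-0.5,1,15.4,0,0.5],[-0.5,1,15.6,0,0.5],[-0.5,1,15.6,0,0.5],[-0.5,1,15.6,0,0.5]]
  ]
}}

```text
time_s: 15.65
ee_pos: [461.2, -196.9, 75.3]
ee_rot: [-180.0, 0.0, 173.8]
force: [-0.2, 0.6, -2.4]
gripper_width: 64.5
gripper_force: 17.9
```

{"method": "step_arm", "body": {
  "plan": [
    [[0,0,0.15,0,0.5],[0,0,0.3,0,0.5],[0,0,0.3,0,0.5]]
  ]
}}

```text
time_s: 16.02
ee_pos: [461.2, -196.9, 73.6]
ee_rot: [-180.0, 0.1, 173.8]
force: [-3.5, 2.4, 9.6]
gripper_width: 64.8
gripper_force: 18.1
```

Contact at the floor. I'll release, rise straight up, and go above the handle with the fingers turned to close across the bar.

{"method": "step_arm", "body": {
  "plan": [
    [[0,0,0,0,0.86],[0,0,0,0,0.86],[0,0,0,0,0.86],[0,0,-2,0,0.86],[0,0,-6,0,0.86],[0,0,-11,0,0.86],[0,0,-17,0,0.86],[0,0,-21.6,0,0.5],[-4,-4,-21.6,0.15,0.28],[-8,-8,-21.6,0.3,0.28],[-12.1,-11.9,-21.6,0.5,0.28],[-12.1,-11.9,-21.6,0.68,0.28],[-12.1,-11.9,-21.6,0.86,0.28],[-12.1,-11.9,-21.6,1.04,0.28],[-12.1,-11.9,-21.6,1.22,0.28],[-12.1,-11.9,-21.6,1.4,0.28],[-12.1,-11.9,-21.6,1.571,0.28],[-12.1,-11.9,-21.6,1.571,0.28],[-12.1,-11.9,-21.6,1.571,0.28]]
  ]
}}

```text
time_s: 18.4
ee_pos: [568.3, -328.2, 287.7]
ee_rot: [-180.0, -0.0, 83.9]
force: [-1.0, -0.6, -0.4]
gripper_width: 25.5
gripper_force: 0.0
```

Run:
```python
from h import *
s=state(); w=grab_frame("wrist"); np.save("s4.npy",s,allow_pickle=True); cv2.imwrite("pics/w4.png",w); print(s["time_s"],s["ee_pos"],s["ee_rot"],s["gripper_width"])
t=grab_frame("top"); cv2.imwrite("pics/top4.png",t); cv2.imwrite("pics/sc4.png",grab_frame("scene"))
for P in ([577,-206,205],[567,-296,205],[577,-251,205]): print(px("wrist",P,s))
m=(w.max(axis=2)<60).astype(np.uint8); m[235:]=0
n,l,st,c=cv2.connectedComponentsWithStats(m)
for i in range(1,n):
    if st[i,4]>100: print(i,st[i],c[i].round())
    if st[i,4]>100: np.save("l.npy",l)
```

```text
18.4 [ 568.28468414 -328.21264828  287.69910122] [-1.79979388e+02 -3.97078503e-03  8.38909887e+01] 25.464035654205425
[305.5  26.3]
[305.5 171.3]
[313.3 100.4]
56 [340 217  13  18 173] [345. 227.]
66 [165 228  74   7 445] [200. 231.]
72 [375 228  89   7 588] [417. 231.]
```

Run:
```python
import cv2
w=cv2.imread("pics/w4.png"); h=cv2.cvtColor(w,cv2.COLOR_BGR2HSV)
for v in range(10,215,20): print(v,' '.join(f"{h[v,u,1]//10:02d}/{h[v,u,2]//10:02d}" for u in range(230,400,6)))
```

```text
10 14/25 14/25 16/23 00/25 00/25 00/25 01/24 08/14 13/18 13/16 14/17 14/19 13/20 14/17 04/16 15/18 14/20 14/18 14/20 13/20 12/21 12/22 13/21 02/22 11/22 11/21 11/21 11/21 12/20
30 13/25 14/25 16/24 00/25 00/25 00/24 11/10 07/11 07/10 07/10 07/10 07/09 06/09 05/09 05/09 05/09 07/06 14/20 14/20 13/21 12/21 10/22 09/22 05/14 09/21 10/20 09/20 09/19 11/19
50 14/25 14/25 15/25 00/25 00/25 00/25 01/24 05/18 12/12 11/11 12/11 12/11 12/11 14/17 08/07 04/10 07/06 13/20 14/20 12/20 12/21 10/22 10/21 05/14 10/20 09/20 09/20 09/20 12/18
70 14/25 14/25 15/25 00/25 00/25 00/25 01/24 04/19 12/12 12/11 12/11 11/11 12/12 13/15 07/07 04/10 08/06 01/25 13/20 13/20 12/20 11/21 11/21 05/15 10/19 10/19 11/19 11/19 12/18
90 15/25 13/25 14/25 00/25 00/25 00/25 00/24 03/20 11/12 12/12 12/11 11/11 12/11 13/19 07/06 05/09 07/06 12/19 15/19 13/20 12/20 11/21 10/20 03/23 09/20 10/19 11/18 11/19 10/17
110 14/25 14/25 13/25 00/25 00/25 00/25 01/23 01/23 10/13 10/13 10/12 10/12 10/12 11/12 07/07 05/09 07/06 11/12 04/22 11/21 11/23 10/21 09/20 04/23 10/18 10/18 09/20 09/20 09/18
130 16/23 14/25 14/25 00/25 00/25 00/
[... 152 characters left out ...]
4/25 14/25 00/25 00/25 00/25 04/19 01/24 12/12 10/13 10/13 11/12 11/11 11/21 08/06 06/08 10/07 13/11 14/19 14/20 00/25 14/19 12/20 12/17 05/22 10/18 09/18 10/18 10/17
170 14/12 14/25 14/25 06/20 00/25 00/25 06/11 08/09 08/09 06/09 07/08 07/08 06/07 06/07 07/07 05/07 11/07 13/10 13/19 14/19 11/09 14/19 11/21 11/19 04/22 09/18 08/18 09/18 10/17
190 12/09 16/18 16/18 16/11 00/25 03/24 09/20 01/24 08/13 11/11 11/10 12/11 12/11 13/20 13/19 14/16 13/17 14/18 14/19 14/19 14/18 04/19 12/19 12/20 02/24 10/19 08/19 09/18 10/18
210 06/19 16/16 16/17 16/15 00/25 02/24 02/25 01/23 06/13 12/09 13/09 13/10 11/11 12/11 13/11 12/09 13/09 12/10 12/10 12/10 13/09 12/10 04/16 11/11 00/25 12/19 10/09 10/09 10/09
```

The saturation profile shows the bar as a vertical dark strip at columns 313–328, with the legs at rows about 30 and 170.

Run:
```python
from h import *
s=np.load("s4.npy",allow_pickle=True).item()
h=cv2.cvtColor(cv2.imread("pics/w4.png"),cv2.COLOR_BGR2HSV)
for v in (50,80,110,140): 
    k=[u for u in range(300,340) if h[v,u,2]<115 and h[v,u,1]<95]; print(v,k[0],k[-1],onz("wrist",((k[0]+k[-1])/2,v),205,s),tool(onz("wrist",((k[0]+k[-1])/2,v),205,s),s))
c=h[:,285]; print([v for v in range(0,210) if c[v,1]<90 and c[v,2]<110])
# cover top edge: white strip cols ~250-265 ; 
for v in (50,110): 
    k=[u for u in range(230,290) if h[v,u,1]<20]; print("cover",k[0],k[-1],onz("wrist",(k[0],v),229,s),onz("wrist",(k[-1],v),229,s))
```

```text
50 313 327 [ 584.4 -220.9  205. ] [10.84  0.46  8.27]
80 313 326 [ 582.2 -238.9  205. ] [9.03 0.44 8.27]
110 313 327 [ 580.6 -257.4  205. ] [7.17 0.47 8.27]
140 313 325 [ 578.  -276.4  205. ] [5.25 0.42 8.27]
[23, 24, 25, 26, 27, 30, 31, 36, 167, 168, 169, 170, 171, 173, 174, 175, 176, 177, 178, 179]
cover 245 271 [ 542.  -220.2  229. ] [ 556.5 -221.9  229. ]
cover 246 272 [ 537.9 -252.9  229. ] [ 552.8 -254.6  229. ]
```

{"method": "step_arm", "body": {
  "plan": [
    [[4,0.5,0,0,0.25],[7.9,0.5,0,0,0.25],[7.9,0.5,2,0,0.25],[7.9,0.5,4.5,0,0.25],[7.9,0.5,6.5,0,0.25],[7.9,0.5,8,0,0.25],[7.9,0.5,8,0,0.25]]
  ],
  "newtons": 8
}}

```text
time_s: 19.42
ee_pos: [581.4, -250.1, 206.9]
ee_rot: [-179.9, -0.0, 83.8]
force: [0.4, 0.2, -0.4]
gripper_width: 22.8
gripper_force: 0.0
```

No contact on the way in. I'll close on the bar.

{"method": "step_arm", "body": {
  "plan": [
    [[0,0,0,0,0],[0,0,0,0,0],[0,0,0,0,0],[0,0,0,0,0]]
  ],
  "newtons": 8
}}

```text
time_s: 19.92
ee_pos: [582.3, -250.5, 208.7]
ee_rot: [179.9, 0.0, 83.8]
force: [-0.1, -0.1, 1.6]
gripper_width: 9.9
gripper_force: 8.0
```

{"method": "step_arm", "body": {
  "plan": [
    [[0,-0.9,-0.4,0,0],[0,-2,-0.75,0,0],[0,-3.2,-1.05,0,0],[0,-4.4,-1.2,0,0],[0,-5.7,-1.2,0,0],[0,-6.9,-1.15,0,0],[0,-6.9,-1.15,0,0]]
  ],
  "newtons": 8
}}

```text
time_s: 20.8
ee_pos: [511.5, -242.4, 222.0]
ee_rot: [180.0, 0.0, 83.7]
force: [-3.0, 1.7, 10.7]
gripper_width: 10.1
gripper_force: 8.0
```

{"method": "step_arm", "body": {
  "plan": [
    [[0,-0.9,-0.2,0,0],[0,-1.8,-0.05,0,0],[0,-2.4,0.1,0,0],[0,-2.97,0.3,0,0],[0,-3.6,0.5,0,0],[0,-4.13,0.73,0,0],[0,-4.7,1,0,0],[0,-5.23,1.3,0,0],[0,-5.8,1.62,0,0],[0,-6.28,1.97,0,0],[0,-6.28,1.97,0,0]]
  ],
  "newtons": 8
}}

```text
time_s: 22.18
ee_pos: [449.7, -235.6, 199.1]
ee_rot: [-179.9, -0.0, 83.8]
force: [-1.3, 2.5, -1.4]
gripper_width: 9.7
gripper_force: 8.0
```

{"method": "step_arm", "body": {
  "plan": [
    [[0,-0.5,0.38,0,0],[0,-0.97,0.78,0,0],[0,-1.42,1.2,0,0],[0,-1.86,1.64,0,0],[0,-2.27,2.1,0,0],[0,-2.66,2.59,0,0],[0,-3.02,3.1,0,0],[0,-3.36,3.6,0,0],[0,-3.55,3.9,0,0],[0,-3.68,4.16,0,0],[0,-3.8,4.4,0,0],[0,-3.8,4.4,0,0]]
  ],
  "newtons": 8
}}

```text
time_s: 23.68
ee_pos: [412.6, -231.8, 155.4]
ee_rot: [-179.9, 0.0, 83.8]
force: [-0.3, 3.1, -2.2]
gripper_width: 9.6
gripper_force: 8.0
```

{"method": "step_arm", "body": {
  "plan": [
    [[0,-0.08,0.2,0,0],[0,-0.15,0.4,0,0],[0,-0.2,0.55,0,0],[0,-0.2,0.65,0,0],[0,-0.2,0.65,0,0]]
  ],
  "newtons": 8
}}

```text
time_s: 24.3
ee_pos: [409.9, -231.5, 149.5]
ee_rot: [-179.9, 0.0, 83.8]
force: [-5.6, 3.6, 6.2]
gripper_width: 9.7
gripper_force: 8.0
```

{"method": "step_arm", "body": {
  "plan": [
    [[0,0,0.15,0,0],[0,0,0.3,0,0],[0,0,0.3,0,0]]
  ],
  "newtons": 8
}}

```text
time_s: 24.68
ee_pos: [409.9, -232.0, 147.3]
ee_rot: [-179.9, 0.1, 83.8]
force: [-8.1, 1.4, 9.8]
gripper_width: 9.5
gripper_force: 8.0
```

The force has saturated at the friction limit, so the cover rests on the rim. I'll release gently, rise and check.

{"method": "step_arm", "body": {
  "plan": [
    [[0,0,-0.1,0,0.1],[0,0,-0.1,0,0.3],[0,0,-0.1,0,0.3],[0,0,-0.1,0,0.3],[0,0,-2,0,0.3],[0,0,-5,0,0.3],[0,0,-9,0,0.3],[0,0,-14,0,0.3],[-6,0,-18,0,0.3],[-10,0,-18,0,0.3],[-10,0,-18,0,0.3]]
  ]
}}

```text
time_s: 26.05
ee_pos: [400.2, -333.7, 326.4]
ee_rot: [179.9, 0.1, 83.6]
force: [-0.3, 1.0, 0.0]
gripper_width: 27.6
gripper_force: 0.0
```

Run:
```python
from h import *
s=state(); w=grab_frame("wrist"); cv2.imwrite("pics/w5.png",w); print(s["time_s"],s["ee_pos"],s["force"])
t=grab_frame("top"); cv2.imwrite("pics/top5.png",t); h=cv2.cvtColor(w,cv2.COLOR_BGR2HSV)
g=grab_frame("scene"); cv2.imwrite("pics/sc5.png",g)
P=np.array([409.9,-234,147]); ay=np.array([.108,.994,0])
for k in(-45,0,45): print("pred wrist",px("wrist",P+k*ay,s),"top",px("top",P+k*ay),"scene",px("scene",P+k*ay))
for v in range(10,215,20): print(v,' '.join(f"{h[v,u,1]//10:02d}/{h[v,u,2]//10:02d}" for u in range(260,420,6)))
# changes in top image vs earlier for bell, tape, shelf pack
t0=cv2.imread("pics/top0.png")
for n,(u,v) in dict(bell=(441,196),tape=(165,195),shelf=(308,168)).items(): print(n,cv2.absdiff(t,t0)[v-14:v+14,u-16:u+16].mean().round(1))
```

```text
26.05 [ 400.23613442 -333.72621832  326.43614196] [-0.2649767   1.04465603  0.00574791]
pred wrist [311.4 129.1] top [398.3 223.3] scene [347.5 252. ]
pred wrist [311.1  78.3] top [383.3 221.3] scene [339.7 243.6]
pred wrist [310.9  25.2] top [368.3 219.3] scene [332.2 235.5]
10 13/17 14/17 13/17 13/17 13/16 01/25 01/24 01/24 00/24 00/24 00/24 01/24 01/24 01/24 01/24 01/24 01/24 01/24 01/24 01/24 01/24 01/24 01/24 01/24 01/23 01/23 01/24
30 13/17 13/17 12/16 12/17 13/15 03/25 01/24 01/24 04/07 04/08 02/10 00/23 00/23 00/23 00/23 00/23 01/24 01/24 00/23 00/24 00/24 00/23 01/24 01/24 01/23 01/23 01/24
50 13/16 13/17 13/17 13/17 13/15 03/25 01/24 01/24 05/07 04/07 00/23 00/23 00/23 00/23 00/23 00/23 00/23 00/24 00/23 00/24 01/23 01/23 00/23 01/23 01/23 01/23 01/24
70 14/14 14/17 13/17 13/16 13/15 08/25 01/24 01/24 05/07 03/07 01/24 01/24 01/24 01/24 01/24 01/24 01/24 00/23 00/23 01/24 01/24 01/24 01/24 01/23 01/23 01/23 02/23
90 14/16 13/16 14/17 13/16 12/15 14/23 01/24 01/24 06/07 03/08 01/24 01/24 01/24 01/24 01/24 01/24 01/24 01/24 01/24 01/24 01/24 01/24 01/24 01/23 01/23 01/24 00/2
[... 326 characters left out ...]
4 00/25
150 12/14 11/17 09/18 10/18 11/18 15/20 00/24 01/24 01/24 01/24 01/24 01/24 01/24 01/23 01/23 01/23 01/24 00/23 00/23 01/24 00/24 01/24 01/24 01/23 01/23 01/24 00/25
170 11/08 10/09 09/09 09/10 09/10 11/09 00/25 01/24 01/24 01/24 01/24 01/24 01/24 01/24 01/23 01/23 01/23 01/23 01/23 01/24 01/24 01/24 01/23 02/23 01/23 02/23 05/24
190 07/18 11/08 10/09 10/09 11/10 11/09 00/25 00/24 00/24 00/25 00/24 00/24 00/24 00/24 00/24 00/24 00/24 00/24 00/24 00/25 00/24 00/24 00/24 01/24 01/24 00/25 14/14
210 07/18 11/08 11/08 10/09 11/09 10/09 09/08 10/09 12/10 10/11 10/10 09/10 09/10 09/09 09/11 09/11 10/11 10/11 10/10 09/10 10/10 09/09 10/10 10/09 12/11 12/14 12/14
bell 57.7
tape 2.1
shelf 2.4
```

The bar sits where the closed cover would put it: column 313 against 311 predicted, with leg rows 25–132 against 25–129. The bell patch differs, probably because the arm hides it, so I'll move clear and check everything.

{"method": "step_arm", "body": {
  "plan": [
    [[0,-4,0,0,0.5],[3,-9,0,0,0.5],[8,-12,0,0,0.5],[14,-12,0,0,0.5],[20,-12,0,0,0.5],[26,-10,0,0,0.5],[32,-8,0,0,0.5],[38,-8,0,0,0.5],[44,-8,0,0,0.5],[44,-8,0,0,0.5],[44,-8,0,0,0.5]]
  ]
}}

```text
time_s: 27.58
ee_pos: [367.7, 115.3, 325.9]
ee_rot: [-180.0, 0.1, 83.9]
force: [-0.8, -0.5, 0.5]
gripper_width: 45.4
gripper_force: 0.0
```

Run:
```python
from h import *
s=state(); print(s["time_s"],s["ee_pos"],s["force"].round(1))
t=grab_frame("top"); g=grab_frame("scene"); cv2.imwrite("pics/top6.png",t); cv2.imwrite("pics/sc6.png",g)
t0=cv2.imread("pics/top0.png")
for n,(u,v) in dict(bell=(441,196),tape=(165,195),shelf=(308,168)).items(): print(n,cv2.absdiff(t,t0)[v-14:v+14,u-16:u+16].mean().round(1))
# bar in both fixed views: dark, unsaturated pixels near prediction
for n,f,c in(("top",t,(383,221)),("scene",g,(340,244))):
    m=((f.max(axis=2)<75)).astype(np.uint8); k=np.zeros_like(m); k[c[1]-22:c[1]+22,c[0]-28:c[0]+28]=1; q,l,st,ce=cv2.connectedComponentsWithStats(m*k)
    print(n,[(x.tolist(),y.round(1).tolist()) for x,y in zip(st[1:],ce[1:]) if x[4]>12])
h=cv2.cvtColor(t,cv2.COLOR_BGR2HSV)
print("brown in case, top view:")
for v in range(188,236,4): print(v,' '.join(f"{h[v,u,0]:02d}/{h[v,u,2]//10:02d}" for u in range(344,426,4)))
```

```text
27.575 [367.65080229 115.34870037 325.91949617] [-0.8 -0.5  0.5]
bell 4.9
tape 2.6
shelf 2.8
top [([366, 218, 35, 8, 89], [383.1, 221.4])]
scene [([334, 222, 8, 5, 20], [336.9, 223.7]), ([359, 222, 9, 8, 27], [364.4, 224.5]), ([332, 235, 19, 27, 86], [341.2, 247.2])]
brown in case, top view:
188 14/15 12/17 12/18 16/18 12/18 15/18 15/17 16/17 16/17 16/18 15/19 21/20 18/20 21/21 12/15 14/13 17/15 17/14 12/08 12/08 12/09
192 14/17 12/18 14/18 14/19 11/19 09/17 15/17 20/18 19/18 17/18 16/18 18/18 19/18 25/17 22/17 27/17 17/18 21/19 21/20 27/20 11/13
196 13/16 05/20 16/18 12/19 17/17 15/17 06/17 09/17 12/18 14/19 16/19 17/19 17/19 17/19 18/19 19/18 20/18 19/18 21/17 18/18 11/13
200 13/14 00/21 13/18 12/19 12/18 10/17 20/17 11/17 19/18 17/19 17/18 16/19 20/18 13/18 19/18 18/18 17/18 18/19 24/16 18/18 11/12
204 13/13 25/20 13/18 09/19 14/18 90/16 160/17 12/18 20/18 17/19 16/19 10/17 26/17 45/18 45/18 20/17 30/17 19/17 23/17 23/19 12/12
208 14/11 12/19 09/19 09/19 135/17 140/16 30/16 00/17 12/18 12/18 13/19 45/17 15/17 20/17 23/16 21/17 15/16 21/16 23/16 24/20 12/13
212 14/10 10/18 10/19 14/18 90/16 90/16 90/16 170/17 00/18 16/19 14/19 40/17 09/17 15/17 20/17 21/16 30/16 30/16 26/16 27/20 12/13
216 14/16 12/19 09/19 10/19 10/17 150/16 00/15 12/18 18/18 15/19 15/19 16/18 18/17 19/18 19/18 13/17 21/16 20/17 26/16 26/21 13/13
220 12/16 09/19 12/18 12/19 09/19 13/18 150/02 160/04 170/03 13/06 17/09 14/16 14/17 17/17 18/19 15/19 16/19 23/17 23/17 16/18 12/12
224 14/17 09/17 11/21 11/21 13/20 10/19 11/19 15/18 13/19 17/18 16/18 13/13 15/11 128/02 24/06 18/19 19/19 18/17 27/17 13/15 13/12
228 13/10 11/10 11/10 11/10 14/12 14/16 13/15 13/17 13/20 09/21 14/20 20/20 16/20 19/19 11/19 15/19 14/19 18/17 18/18 11/15 12/13
232 12/11 11/11 11/11 12/10 13/10 11/11 10/10 10/10 12/10 11/10 13/10 13/13 13/16 13/15 12/17 14/19 15/19 21/20 21/20 12/13 12/12
```

Run:
```python
from h import *
for f in ("top0","top6"):
    a=cv2.imread(f"pics/{f}.png")[182:212,428:458]; m=(a.min(axis=2)>150).astype(np.uint8); n,l,st,c=cv2.connectedComponentsWithStats(m); i=1+st[1:,4].argmax(); print(f,st[i],c[i])
s=cv2.imread("pics/sc6.png"); h=cv2.cvtColor(s,cv2.COLOR_BGR2HSV)
for P in([400,-234+0,147],[525,-245,93],[462,-197,97],[462,-197,20]): print(P,px("scene",P))
for v in range(228,266,2): print(v,' '.join(f"{h[v,u,1]//10:02d}/{h[v,u,2]//10:02d}" for u in range(324,362,2)))
```

```text
top0 [  7   6  16  16 195] [14.20512821 13.53333333]
top6 [  7   6  16  16 190] [14.32631579 13.49473684]
[400, -234, 147] [337.1 244.8]
[525, -245, 93] [369.4 244.1]
[462, -197, 97] [345.2 243. ]
[462, -197, 20] [344.7 260.4]
228 12/13 12/14 12/13 12/13 07/14 04/23 01/24 01/25 02/24 02/23 03/23 03/23 03/23 03/23 03/23 01/24 02/25 11/15 11/13
230 12/12 08/16 05/20 01/25 01/25 01/23 02/23 03/23 03/23 03/23 03/23 03/23 02/23 03/23 03/23 03/23 01/24 02/25 11/15
232 03/22 01/25 01/24 02/23 03/23 03/23 03/23 03/23 03/23 03/23 02/23 02/23 02/23 03/23 02/23 03/23 03/23 01/24 02/25
234 02/23 03/23 03/23 03/23 04/22 04/21 03/23 02/23 02/23 02/23 02/23 02/23 02/23 03/23 02/23 02/23 03/23 03/23 01/24
236 03/23 03/23 03/23 03/23 03/11 03/04 03/22 02/23 02/23 02/23 02/23 02/23 02/23 03/23 02/23 02/23 02/23 03/23 03/23
238 03/23 03/23 02/23 02/23 02/11 04/04 03/05 03/22 02/23 02/23 02/23 02/23 02/23 03/23 02/23 02/23 02/23 02/23 03/23
240 01/23 02/23 02/23 02/23 03/11 03/06 03/08 03/07 03/22 02/23 02/23 02/23 03/23 03/23 02/23 02/23 02/23 02/23 02/23
242 01/24 02/23 02/23 02/23 03/06 03/06 02/21 0
[... 668 characters left out ...]
16 04/15 10/10 14/12 13/20 01/24 02/23 03/22 03/22 03/22 03/22 03/21 05/04 03/15 03/22 03/22 03/22 02/23 02/22
256 06/14 06/14 05/14 12/12 15/14 12/18 00/24 02/22 03/22 03/22 03/22 03/21 05/04 03/15 03/22 01/23 01/24 01/24 03/23
258 05/14 05/14 06/14 05/14 11/10 15/14 10/17 01/24 03/22 02/22 03/22 03/19 05/04 03/17 01/24 01/24 01/24 02/24 03/23
260 06/14 05/14 06/14 06/14 06/14 13/12 15/16 04/15 01/24 03/22 03/23 03/05 05/04 03/07 01/25 01/24 02/22 03/22 02/22
262 05/14 06/14 06/14 06/14 05/14 05/11 13/10 14/17 06/19 01/24 03/23 02/20 02/13 03/20 02/24 03/22 03/22 03/22 03/22
264 07/16 06/14 06/14 05/14 05/14 03/13 06/11 14/13 15/19 03/19 01/24 02/24 02/24 03/23 03/23 02/23 02/22 03/22 03/22
```

```bash
python3 -c "
from workcell import *
print(job_done())"
```

```text
the job is handed in; nothing more can be done
None
```

The pack is in the free half of the case and the cover is closed, and I handed the job in at 28 s of the 72. The bell, tape and other upright pack match their start positions. The pack came upright by slipping out of the grip, falling and being pressed by a finger at 54 N, not by being set down. I did not get a clear view of either pack through the cover afterwards.

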